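Close the board test jig and hold its contact head down

ROBOT

A 6-joint arm with a two-finger parallel gripper is mounted at the origin on the work surface. World frame = base frame: x ahead of the robot, y to its left, z up, the work surface at z = 0. Lengths are in mm, angles in rad, forces in N, time in s.
With the tool pointing down it reaches from about 375 to 975 mm from the base axis. Payload 3.8 kg.
Tool frame: the origin (TCP) lies midway between the tips of the shut fingers; the grasp point (between the pads) lies 19 mm behind it; z points along the fingers, x is the direction in which the jaws open and shut, and the axes are right-handed (so a half turn about z gives the same grasp; the last joint's range is limited). The gripper opens to 88 mm and grips with 3 to 60 N. Pads are 18 mm wide; open, the fingers measure 123 mm over their backs; the gripper's body (75 mm by 187 mm) begins 45 mm behind the grasp point.
Start: joints at [-1.308, 0.264, 1.604, -0, 1.274, -0.037], TCP at [199.342, -644.888, 238.706] pointing down, gripper open.
Joint ranges: [-2.63, 2.63], [-0.94, 2.18], [0.31, 2.57], [-1.31, 4.45], [0, 2.66], [-2.55, 2.55]. Speed limits (rad/s): [2.57, 2.57, 3.14, 3.14, 3.14, 3.14].

INTERFACE

Orientations are given as a rotation vector (axis times angle).
In Python, from cell import arm, vision, workorder gives the robot as it stands. The module is installed in compiled form; this text tells all that it offers.
- The arm moves only by the tool carry_out, never from a script. Its argument "plan" is a list of rows, each a list of 7 numbers: the turn, a rotation vector about the world's x, y, z in degrees, then the shift along the world's x, y, z in cm, then the opening in per cent of the stroke, from 0 (shut) to 100 (fully open). In form: [[ax, ay, az, dx, dy, dz, grip], ...]. A call has 1 to 20 rows; each row shifts and turns the commanded pose from where the row before left it; what a row does not reach is not made up. A row lasts 1/8 s, in which the tool goes at most 62.5 mm and 10.7 degrees, less where a joint would pass 70% of its speed; a pose out of reach is approached as far as the arm can. A call with a gripper value outside its range is refused whole. The fingers move at their own pace and stop on an object; the grip force is fixed at half the most. Time passes only in rows, so rows that do not move let the fingers close. It gives the time, the measured TCP pose, the force and the opening at its end, in the units of the state.
- arm.state(): the state, without advancing time (a new reading comes with each control period).
- vision.camera(name): name is "scene" or "side" or "wrist"; returns a dict with "image" (480x640x3 uint8, blue, green, red), "range_z" (480x640 float32, mm along the optical axis (not along the pixel's ray), 0 where there is no reading), "mtx" (3x3 intrinsics, pixels), "T" (4x4, takes a point from camera to world coordinates). Camera axes: x right, y down, z forward; pixel columns grow to the right and rows downward; lengths in mm; the calibration is good to about 2 mm. A picture is of the moment at which its call begins.
- workorder.close_job(): hands the job in, once; it reports no verdict.
The state is a dict: "time": time; "q": joint angles; "joint_vel": joint speeds; "joint_efforts": joint torques, N m; "tool_pos": TCP position; "tcp_rot": TCP orientation; "ft_force": force on the tool from outside, world axes, zero at the start; "wrist_torque": the same for the moment, N m; "finger_gap": opening from 0.0 (shut) to 1.0 (fully open).
Only numpy, scipy, OpenCV 4.12 (cv2) and the standard library are available. Lean on these libraries where they do the work, as an engineer would, in place of code of your own. Each camera call takes 0.05 s, during which the arm holds its last target.

TASK

Get the circuit board test jig ready for a reading: first swing the hold-down bar over the board until its end is fully in the catch. Then pick up the grey contact head by its rib, lay it square on the sprung table, slide it about until it drops over the locating pin hidden beneath it, and press it down against the springs as far as the table goes; finish while still holding it pressed down, with the bar still in its catch. Do not knock the other things on the desk about.

Things in the scene. Friction and masses are not known exactly. Their poses are not given: they have to be found in the camera images.
- jig: Board test jig, fixed to the desk, placed and turned anew each time: black base 130 (x) x 230 (y) x 30 mm high. Origin: centre of its underside, z up. Its -y half carries the sprung table with the locating pin; its +y half the circuit board (nest 80 x 92 mm centred at x 0, y 60, parts up to z 42), the hold-down bar and its catch.
- table_mid (a point): Middle of the sprung table's top at rest: jig x 0, y -55, z 40. Aluminium plate 76 (x) x 92 (y) mm with a slot 40 mm along x, 18 mm wide. Through it stands the steel pin, 12 mm diameter, top at jig z 50, last 4 mm tapering to 7 mm; it is fixed, not sprung. It stands at jig y -55, but anywhere from jig x -10 to +10 mm: not among the readings, seen from above until covered.
- catch (a point): Middle of the mouth of the bar's steel catch, at jig x -56, y 76, z 50: a C of 14 mm width open towards the jig's +y, spanning jig y 56 to 80, top at z 59.
- latch (a joint): Hold-down bar: aluminium, 12 mm wide, 6 thick, top at jig z 52, turning level about an upright hinge at jig x 50, y 75, reaching 106 mm. Value = angle open (rad): 0 = closed, pointing along jig -x, end in the catch at a hard stop; growing values swing the end out to jig +y (1.57: along +y). Starts 0.8 to 1.5. Friction 0.06 N m, no spring, stays where left.
- latch_knob (a point): Centre of the upright black knob on the bar, 70 mm from the hinge: diameter 12 mm, 30 mm high (jig z 52 to 82; this point at z 67). Push it sideways or pinch it.
- latch_hinge (a point): On the bar's upright hinge axis, at the bar's top face (jig z 52). Hinge boss diameter 20 mm, top at z 56.
- cover: Contact head, loose, 0.2 to 0.33 kg: grey block 84 (x) x 96 (y) x 24 mm; on top a central rib 16 (x) x 60 (y) mm, z 24 to 56. Origin: centre of underside, z up. Amid the underside a blind pocket 15 (x) x 18 (y), 19 deep, drops over the pin: 10 mm down to the resting table, 6 more pressed home. Right either way round, axes along the jig's. Starts on the robot's right, at the near or far of two places.
- bed (a joint): Sprung table of the jig: travel downwards in m, 0 = up, 0.006 = on its hard stop. It starts to move at 4 N and needs about 12 N to reach the stop (the head's own weight does not move it).
- battery: Bystander: black and grey battery pack 60 x 122 x 36 mm, at the other of the two places on the right. Origin: centre of its underside.
- motor: Bystander: small geared motor lying on its side, about 90 mm long, 36 mm high; origin under its flange.
- driver: Bystander: screwdriver 170 mm long with black handle, lying near the robot, in front of the jig; origin under it.
- gear: Bystander: white plastic gear, diameter 62 mm, 18 mm high, beyond the jig; origin: centre of its underside.
- jar: Bystander: white jar with black lid, diameter 60, 85 mm high, beyond the jig; origin: centre of its underside.
- mug: Bystander: white mug, diameter 80, 92 mm high, to the left of the jig; origin: centre of its underside.
Mind the look-alikes: they are no part of the job. Leave any blue look-alike of the cover alone.

How it is judged (in metres and radians):
On the way, in this order (a step that is already met when the one before it is completed fails the run):
1. the hold-down bar is swung closed, its end in the catch (value of joint latch below 0.06 rad), for 0.2 s.
2. the contact head has dropped over the pin and is pressed down against the springs by the robot (z of cover in the frame of jig below 0.0375 m and angle between cover's own z axis and vertical below 0.08 rad and x of cover in the frame of jig between -0.016 and 0.016 m and y of cover in the frame of jig between -0.063 and -0.047 m and angle between the x axis of cover and the x axis of jig, either way round below 0.2 rad and value of joint bed above 0.004 m and contact force between cover and jig above 4 N and contact force between any of the fingers, the arm and cover above 2 N), for 0.2 s.
At the end, for the whole second after the job is handed in: Bar within 0.08 rad of closed. Head over the pin: underside under 37.5 mm above the jig's underside, level to 0.08 rad, within 16 mm (jig x) and 8 mm (y) of the table's middle, square to 0.2 rad. Table pressed over 4 mm, head bearing on the jig over 4 N, robot touching the head (all of step 2 and value of joint latch below 0.08 rad); the arm keeps its last pose, push and grip.
It fails at once if one of the bystanders on the desk is shifted more than 40 mm (distance of any of battery, motor, driver, gear, jar, mug from where it was at the start of the episode above 0.04 m).
It also fails if it takes over 67 s, if anything falls off the work surface, if the arm or the gripper's body presses on something with over 40 N, if the wrist force passes 120 N, or if a joint passes its speed limit or range.

## Working session

There is one attempt and no reset: what is moved stays moved. The work goes in short steps, Python scripts to look and compute and a tool call to move; the robot and the scene stay as the last step left them, time stands still between calls to the robot, and variables do not carry over. Pictures are saved under pics/ and viewed, and the job is handed in when it is done.

Besides the shell and the picture viewer there is one more tool, called as name([rows], argument=value, ...), one row to a line, values as JSON. carry_out: Moves the arm, as the interface text tells. Its arguments: {"type":"object","properties":{"plan":{"type":"array","items":{"type":"array","items":{"type":"number"}}}},"required":["plan"]}

```bash
mkdir -p pics; cat > h.py <<'E'
import numpy as np, cv2, pickle
from cell import arm, vision, workorder
def snap(n,tag):
    c=vision.camera(n); cv2.imwrite(f'pics/{tag}.png',c['image']); pickle.dump(c,open(f'pics/{tag}.pkl','wb')); return c
def pts(c):
    v,u=np.mgrid[0:480,0:640]; z=c['range_z'].astype(float); K=c['mtx']
    P=np.stack([(u-K[0,2])/K[0,0]*z,(v-K[1,2])/K[1,1]*z,z],-1)
    T=c['T']; W=P@T[:3,:3].T+T[:3,3]; W[z==0]=np.nan; return W
E
python3 - <<'E'
from h import *
for n in ['scene','side','wrist']:
    c=snap(n,n+'0'); print(n,c['T'].round(2).tolist(),c['mtx'][0,0])
print(arm.state())
E
```

```text
scene [[-0.63, 0.47, -0.62, 1344.72], [0.78, 0.36, -0.52, 682.7], [-0.02, -0.81, -0.59, 834.52], [0.0, 0.0, 0.0, 1.0]] 437.86170264373186
side [[-0.91, -0.32, 0.26, 193.19], [-0.41, 0.72, -0.56, 743.1], [-0.01, -0.61, -0.79, 1105.79], [0.0, 0.0, 0.0, 1.0]] 517.486362887944
wrist [[0.29, -0.91, -0.29, 275.08], [-0.96, -0.28, -0.09, -620.9], [-0.0, 0.31, -0.95, 384.16], [0.0, 0.0, 0.0, 1.0]] 356.7575392525019
{'time': 0.15, 'q': array([-1.30793351e+00,  2.64570486e-01,  1.60504692e+00,  2.00370008e-06,
        1.27372957e+00, -3.68691737e-02]), 'joint_vel': array([-0.00052554, -0.00087962, -0.00443671,  0.00088275,  0.00298981,
        0.00053403]), 'joint_efforts': array([ 1.15471630e-03, -5.02847278e+01, -3.57468510e+01,  7.29448395e-02,
        2.49820808e-02, -9.84723829e-05]), 'tool_pos': array([ 199.17758351, -644.36292743,  237.68774673]), 'tcp_rot': array([-2.52733356e+00,  1.86421860e+00,  2.15321374e-03]), 'ft_force': array([ 0.35937515, -0.0649916 ,  0.32025641]), 'wrist_torque': array([-0.00989406, -0.01924252,  0.00452041]), 'finger_gap': 0.9982824180166588}
```

View pics/scene0.png

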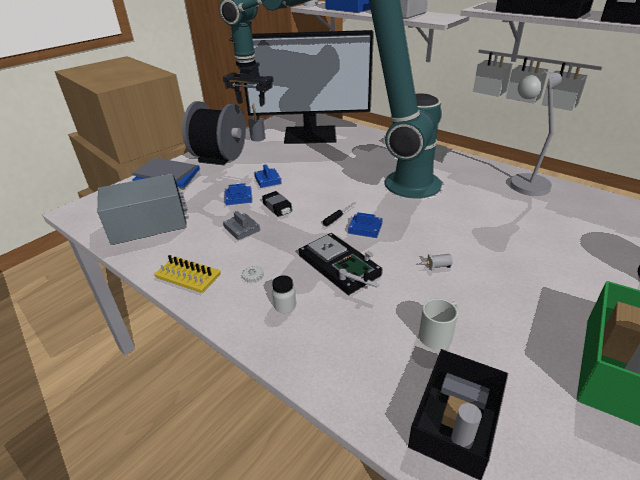

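View pics/side0.png

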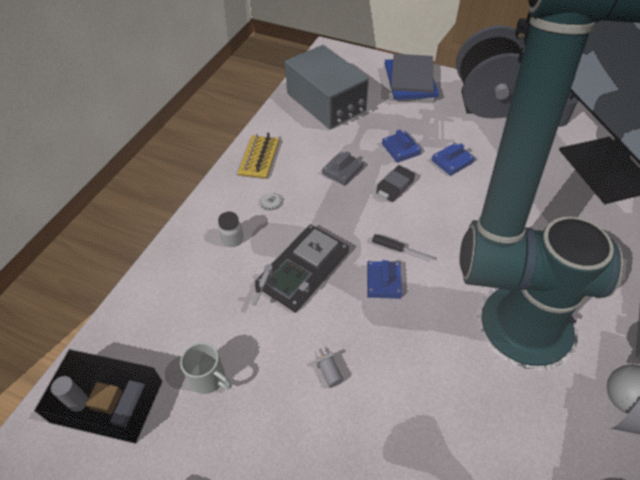

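View pics/wrist0.png

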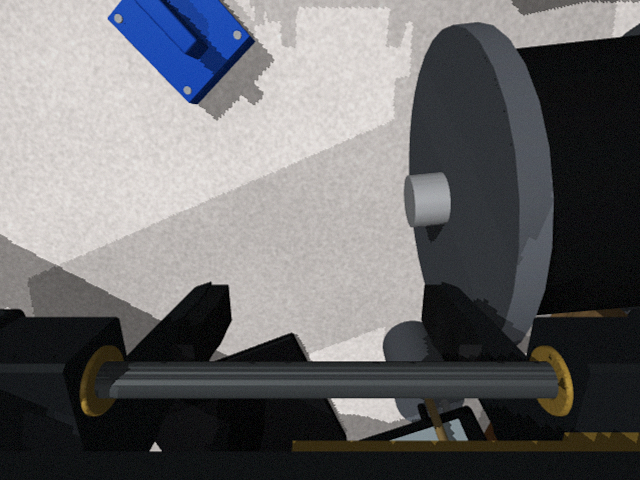

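```bash
python3 - <<'E'
import pickle,numpy as np,cv2
from h import pts
c=pickle.load(open('pics/side0.pkl','rb'));W=pts(c)
c2=pickle.load(open('pics/scene0.pkl','rb'));W2=pts(c2)
a=cv2.resize(c['image'][210:330,220:380],None,fx=5,fy=5,interpolation=cv2.INTER_CUBIC);cv2.imwrite('pics/sz.png',a)
a=cv2.resize(c2['image'][220:310,290:400],None,fx=6.5,fy=6.5,interpolation=cv2.INTER_CUBIC);cv2.imwrite('pics/cz.png',a)
for n,p in [('cover',(343,165)),('table',(317,243)),('board',(288,280)),('jar',(229,218)),('mug',(200,355)),('gear',(271,201)),('batt',(396,182)),('driver',(390,242)),('motor',(328,370)),('blue1',(385,275))]:
  print(n,W[p[1],p[0]].round())
# jig points
for nm,Wx,sel in (('side',W,(slice(210,330),slice(220,380))),('scene',W2,(slice(220,310),slice(290,400)))):
  P=Wx[sel].reshape(-1,3); 
  for lo,hi in ((22,70),(45,90)):
    m=(P[:,2]>lo)&(P[:,2]<hi);Q=P[m][:,:2].astype(np.float32)
    print(nm,lo,m.sum(),cv2.minAreaRect(Q),cv2.boxPoints(cv2.minAreaRect(Q)).round().tolist())
  h=np.histogram(P[:,2],bins=range(-10,100,4));print(h[0])
E
```

```text
cover [ 596. -293.   32.]
table [544.   8.  41.]
board [563. 139.  38.]
jar [768.  59.  90.]
mug [654. 397.  38.]
gear [734. -95.  13.]
batt [ 429. -285.   37.]
driver [375. -86.  22.]
motor [379. 314.  37.]
blue1 [347.  42.  57.]
side 22 4652 ((558.680908203125, 73.63519287109375), (421.24603271484375, 257.3211669921875), 27.9560546875) [[312.0, 89.0], [433.0, -139.0], [805.0, 59.0], [684.0, 286.0]]
side 45 801 ((645.875732421875, 133.2006072998047), (289.09222412109375, 222.4617156982422), 4.647041320800781) [[493.0, 232.0], [511.0, 11.0], [799.0, 34.0], [781.0, 256.0]]
[  50 2351 8359 2782  192  113  133  175  399  963 1098  837  703  191
   72  149  106   86   32   16   19   28   45  162   73    1    0]
scene 22 2833 ((552.71435546875, 68.61813354492188), (411.6875915527344, 248.16590881347656), 33.73451614379883) [[313.0, 57.0], [450.0, -149.0], [793.0, 80.0], [655.0, 286.0]]
scene 45 369 ((624.8713989257812, 102.5660400390625), (225.31744384765625, 230.76437377929688), 40.76043701171875) [[464.0, 116.0], [615.0, -58.0], [786.0, 89.0], [635.0, 264.0]]
[   1  743 4858  811  128  139  130  162  294  598  649  440  447  101
   65  121   68   32   14    4   10   10   12   22    6    0    0]
```

View pics/sz.png

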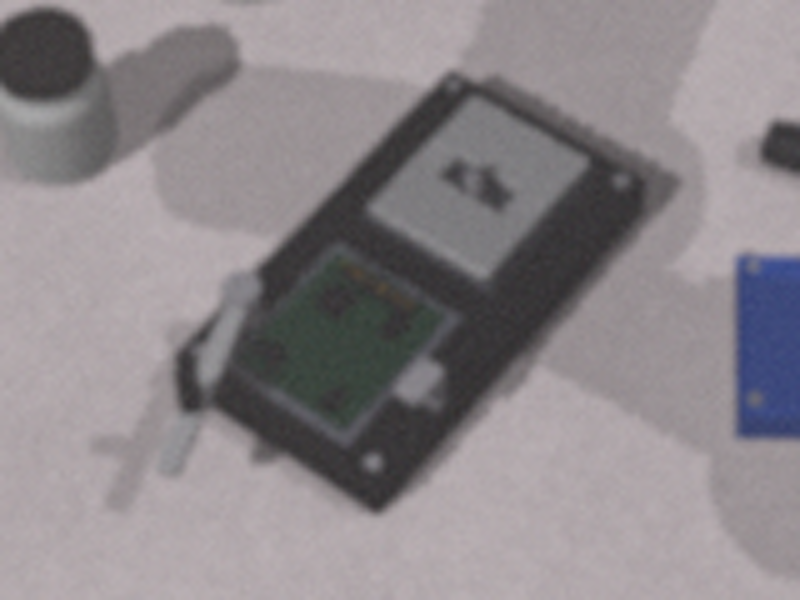

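View pics/cz.png

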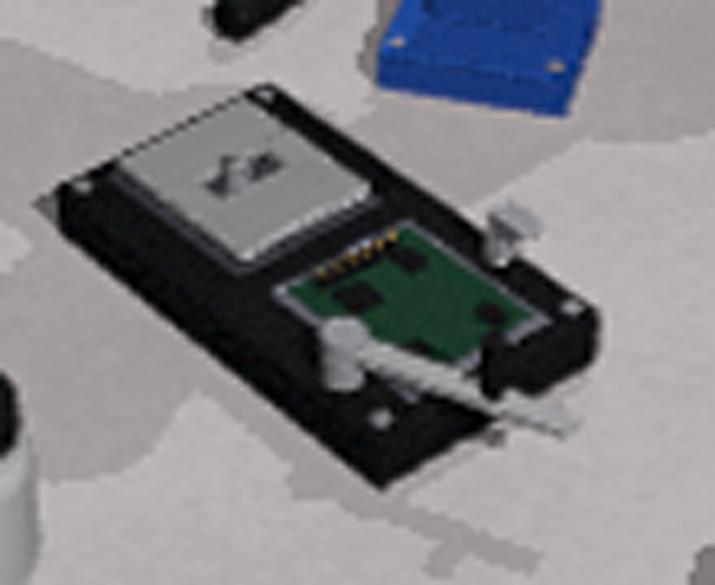

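```bash
cat > fit.py <<'E'
import pickle,numpy as np
from scipy.optimize import least_squares
def proj(c,P):
    T=np.linalg.inv(c['T']);p=P@T[:3,:3].T+T[:3,3];q=p@c['mtx'].T;return q[:,:2]/q[:,2:]
def place(v,P):
    x,y,a=v;R=np.array([[np.cos(a),-np.sin(a),0],[np.sin(a),np.cos(a),0],[0,0,1]]);return P@R.T+[x,y,0]
def fit(obs,v0):
    f=lambda v:np.concatenate([(proj(c,place(v,P))-uv).ravel() for c,P,uv in obs])
    r=least_squares(f,v0,loss='soft_l1');return r.x,f(r.x)
E
python3 - <<'E'
from fit import *
s=pickle.load(open('pics/side0.pkl','rb'));c=pickle.load(open('pics/scene0.pkl','rb'))
J=np.array([[38,-101,40],[-38,-101,40],[-38,-9,40],[38,-9,40],[50,75,56.]])
us=(np.array([[478,95],[590,160],[487,285],[365,210],[243,283]])+.5)/5-.5+[220,210]
uc=(np.array([[112,165],[265,95],[378,187],[245,262],[345,330]])+.5)/6.5-.5+[290,220]
for o in ([(s,J,us)],[(c,J,uc)],[(s,J,us),(c,J,uc)]):
    v,r=fit(o,[560,70,0]);print(v,r.round(1).tolist())
v=v
print('knob by latch',[(a,place(v,np.array([[50-70*np.cos(a),75+70*np.sin(a),67]])).round(0).tolist(),proj(s,place(v,np.array([[50-70*np.cos(a),75+70*np.sin(a),82],[50-106*np.cos(a),75+106*np.sin(a),52]]))).round(1).tolist()) for a in (.8,1,1.2,1.4)])
E
python3 - <<'E'
import pickle,numpy as np,cv2
from h import pts
c=pickle.load(open('pics/side0.pkl','rb'));W=pts(c)
print(W[150:182:4,320:368:6,2].round())
cv2.imwrite('pics/cov.png',cv2.resize(c['image'][140:220,310:430],None,fx=6,fy=6,interpolation=cv2.INTER_CUBIC))
E
```

```text
[ 5.54134001e+02  7.27161985e+01 -2.21422738e-01] [-0.4, 0.0, 0.6, 0.5, -0.2, -1.0, 0.5, -0.5, -0.5, 0.8]
[ 5.58588968e+02  7.42282598e+01 -2.31437020e-01] [1.7, -0.9, -2.0, 0.4, -0.2, 0.3, 0.1, -0.9, 0.1, 0.9]
[ 5.55482394e+02  7.26986293e+01 -2.30064867e-01] [-0.5, -0.0, 0.3, 0.6, -0.7, -1.1, 0.2, -0.7, -1.0, 0.3, 2.0, -1.5, -1.8, -0.2, 0.0, -0.4, 0.3, -1.6, 0.4, 0.1]
knob by latch [(0.8, [[585.0, 194.0, 67.0]], [[267.9, 284.5], [269.9, 304.3]]), (1, [[598.0, 200.0, 67.0]], [[261.9, 284.7], [260.9, 304.5]]), (1.2, [[611.0, 204.0, 67.0]], [[256.1, 283.8], [252.2, 303.1]]), (1.4, [[625.0, 204.0, 67.0]], [[250.8, 282.0], [244.1, 300.3]])]
[[-0.  2. -0.  2. -1. -2.  2.  3.]
 [ 2. -0.  2. 23. 56. 53. -4. -2.]
 [ 2.  1.  0. 26. 56. 29. -0. -2.]
 [ 1.  0. 24. 55. 44. 22. 22. 21.]
 [-3. 22. 21. 45. 27. 20. 23. 12.]
 [-1. 22. 24. 29. 22. 26. 16.  1.]
 [-1.  5. 22. 26. 24. 19. -3. -3.]
 [ 2. -0.  4. 16. 27.  8. -1.  2.]]
```

View pics/cov.png

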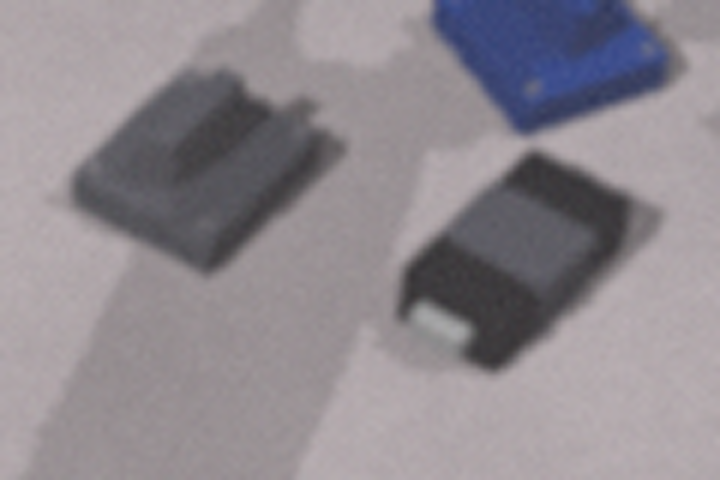

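carry_out([
  [0,0,8.4,4,3.5,0.5,100],
  [0,0,8.4,4,3.5,0.5,100],
  [0,0,8.4,4,3.5,0.5,100],
  [0,0,8.4,4,3.5,0.5,100],
  [0,0,8.4,4,3.5,0.5,100],
  [0,0,8.4,4,3.5,0.5,100],
  [0,0,8.4,4,3.5,0.5,100],
  [0,0,8.4,4,3.5,0.5,100],
  [0,0,8.4,4,3.5,0.5,100],
  [0,0,8.4,4,3.5,0.5,100],
  [0,0,0,0,0,0,100],
  [0,0,0,0,0,0,100],
])

```text
time: 1.65
tool_pos: [598.9, -294.9, 288.0]
tcp_rot: [-3.127, -0.306, 0.002]
ft_force: [0.8, -0.5, -0.0]
finger_gap: 1.003
```

```bash
python3 - <<'E'
from h import *
c=snap('wrist','w1'); print(c['T'].round(2).tolist(),arm.state()['time'])
E
```

```text
[[0.98, 0.18, 0.06, 583.53], [0.19, -0.93, -0.3, -216.68], [-0.0, 0.31, -0.95, 434.72], [0.0, 0.0, 0.0, 1.0]] 1.7
```

View pics/w1.png

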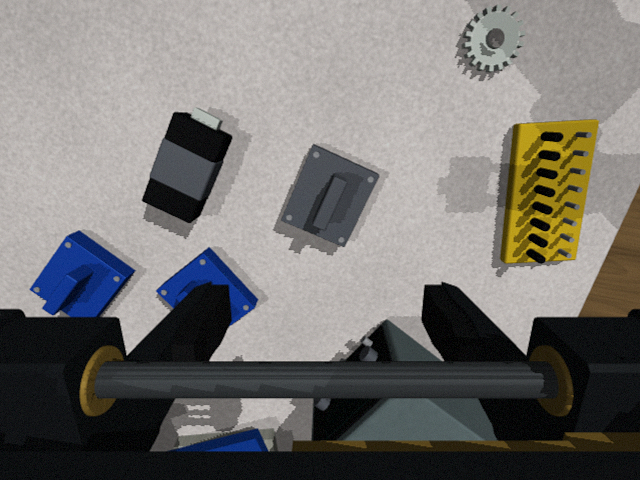

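```bash
python3 - <<'E'
from h import *
c=pickle.load(open('pics/w1.pkl','rb'));W=pts(c)
R=W[120:270,260:400].reshape(-1,3)
for lo,hi in ((18,30),(50,62)):
    Q=R[(R[:,2]>lo)&(R[:,2]<hi)][:,:2].astype(np.float32);print(len(Q),cv2.minAreaRect(Q),np.median(R[(R[:,2]>lo)&(R[:,2]<hi)][:,2]))
from fit import *
J=np.array([[42,48,24],[42,-48,24],[-42,-48,24],[-42,48,24.]])
cv2.imwrite('pics/w1z.png',cv2.resize(c['image'][130:260,265:395],None,fx=5,fy=5,interpolation=cv2.INTER_CUBIC))
E
```

```text
4893 ((603.5444946289062, -301.14031982421875), (96.46849060058594, 84.28739929199219), 77.02876281738281) 24.548371596254242
810 ((603.3856201171875, -300.7132263183594), (59.77004623413086, 16.179576873779297), 77.1885757446289) 56.29446945212689
```

View pics/w1z.png

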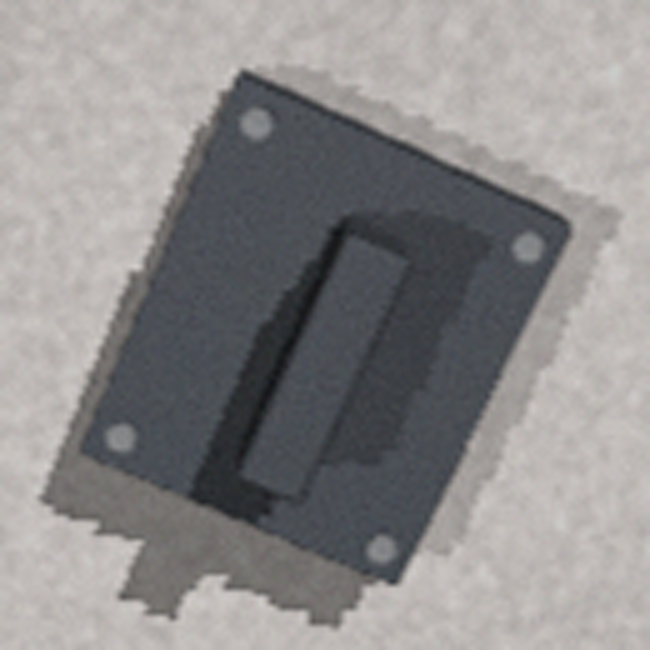

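carry_out([
  [0,0,0,-0.3,4.9,0.4,100],
  [0,0,0,-0.3,4.9,0.4,100],
  [0,0,0,-0.3,4.9,0.4,100],
  [0,0,0,-0.3,4.9,0.4,60],
  [0,0,0,-0.3,4.9,0.4,45],
  [0,0,0,-0.3,4.9,0.4,45],
  [0,0,0,-0.3,4.9,0.4,45],
  [0,0,0,-0.3,4.9,0.4,45],
  [0,0,0,0,0,0,45],
  [0,0,0,0,0,0,45],
])

```text
time: 2.95
tool_pos: [575.1, 95.6, 320.5]
tcp_rot: [3.126, 0.304, -0.001]
ft_force: [-0.2, -0.4, 0.2]
finger_gap: 0.456
```

```bash
python3 - <<'E'
from h import *
c=snap('wrist','w2')
E
```

```text
(no output)
```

View pics/w2.png

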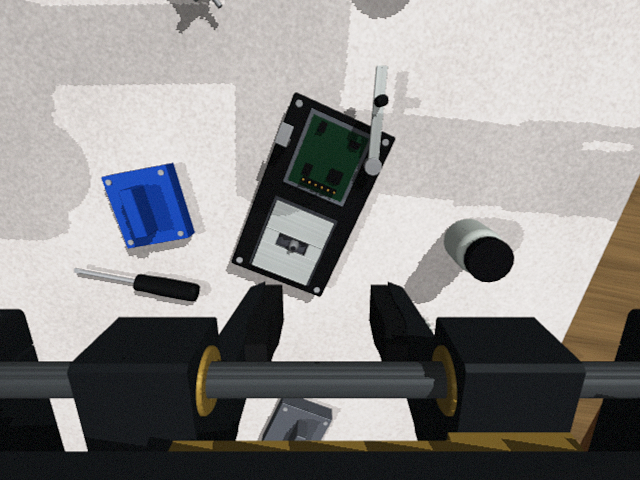

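```bash
python3 - <<'E'
from h import *
c=pickle.load(open('pics/w2.pkl','rb'));W=pts(c)
R=W[70:300,220:410].reshape(-1,3)
for lo,hi in ((26,34),(37.5,43)):
    Q=R[(R[:,2]>lo)&(R[:,2]<hi)][:,:2].astype(np.float32);print(len(Q),cv2.minAreaRect(Q))
# table only
R=W[195:295,240:340]; m=(R[...,2]>37.5)&(R[...,2]<43); mm=cv2.morphologyEx(m.astype(np.uint8),cv2.MORPH_OPEN,np.ones((3,3)))>0
print('table',cv2.minAreaRect(R[mm][:,:2].astype(np.float32)))
print('pin',R[(R[...,2]>46)&(R[...,2]<55)].round(1).tolist())
for n,(u,v) in dict(knob=(381,100),hinge=(373,167),barend=(381,68),pin=(293,245),catch=(285,135)).items():
    print(n,W[v-1:v+2,u-1:u+2].reshape(-1,3).mean(0).round(1))
R=W[60:175,350:400].reshape(-1,3);K=R[(R[:,2]>76)&(R[:,2]<90)];print('knob top',len(K),cv2.minAreaRect(K[:,:2].astype(np.float32)),K.mean(0))
K=R[(R[:,2]>54)&(R[:,2]<60)];print('hinge',len(K),K.mean(0))
cv2.imwrite('pics/w2z.png',cv2.resize(c['image'][60:300,225:410],None,fx=2.5,fy=2.5,interpolation=cv2.INTER_CUBIC))
cv2.imwrite('pics/w2t.png',cv2.resize(c['image'][195:300,230:345],None,fx=5,fy=5,interpolation=cv2.INTER_CUBIC))
E
```

```text
9051 ((557.5962524414062, 72.37017822265625), (229.64280700683594, 130.15957641601562), 77.82649230957031)
4471 ((552.4835815429688, 73.06871032714844), (201.5353546142578, 90.67288208007812), 76.53963470458984)
table ((545.9632568359375, 18.72631072998047), (92.2541732788086, 76.03290557861328), 77.86466217041016)
pin [[547.0, 23.9, 47.0], [548.2, 24.0, 46.4], [544.8, 22.0, 46.6], [546.0, 22.3, 46.6], [547.3, 23.3, 48.8], [548.5, 23.2, 47.9], [549.7, 23.0, 46.5], [543.8, 20.5, 46.6], [545.0, 21.0, 47.2], [546.3, 21.7, 48.6], [547.5, 21.6, 47.7], [548.7, 22.5, 49.5], [549.9, 22.1, 47.8], [551.1, 22.1, 47.2], [552.4, 22.5, 47.6], [544.0, 19.5, 47.5], [545.3, 20.4, 49.3], [546.5, 20.9, 49.9], [547.7, 20.6, 48.6], [548.9, 20.9, 48.7], [550.2, 21.0, 48.4], [551.4, 21.9, 50.0], [552.6, 21.4, 48.0], [553.8, 20.9, 46.1], [543.0, 17.9, 47.3], [544.3, 18.5, 48.2], [545.5, 19.4, 50.0], [551.6, 20.4, 49.5], [552.8, 20.4, 49.0], [554.0, 19.7, 46.4], [543.2, 16.5, 47.1], [544.5, 17.9, 50.1], [551.9, 19.5, 50.5], [553.0, 18.8, 48.1], [554.2, 18.6, 47.0], [544.7, 16.2, 49.1], [552.1, 18.0, 50.2], [553.3, 17.4, 47.7], [544.9, 14.6, 48.4], [552.3, 15.9, 48.1], [553.5, 16.4, 48.6], [546.3, 13.1, 47.2], [551.3, 15.2, 50.2], [552.5, 14.6, 48.1]]
knob [610.5 203.3  82.6]
hinge [622.  134.   56.1]
barend [606.8 236.5  52.8]
pin [547.6  18.6  43. ]
catch [518.4 149.7  59.8]
knob top 119 ((612.1408081054688, 204.1486358642578), (11.320298194885254, 10.550466537475586), 11.268726348876953) [611.98968051 203.91144335  82.01419324]
hinge 280 [620.52796374 144.37990382  56.25130059]
```

View pics/w2t.png

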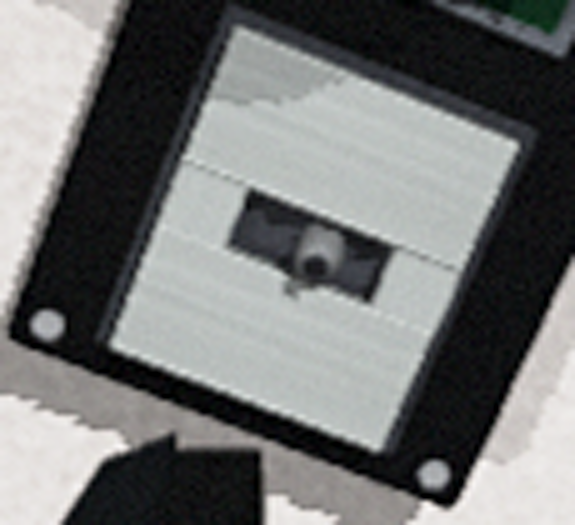

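carry_out([
  [0,0,-1.3,1.85,5.4,0,45],
  [0,0,-1.3,1.85,5.4,0,45],
  [0,0,0,0,0,-5.5,45],
  [0,0,0,0,0,-5.5,45],
  [0,0,0,0,0,-5.5,45],
  [0,0,0,0,0,-5.5,45],
  [0,0,0,0,0,-3.6,45],
  [0,0,0,0,0,0,20],
  [0,0,0,0,0,0,20],
  [0,0,0,0,0,0,20],
  [0,0,0,0,0,0,20],
])

```text
time: 4.38
tool_pos: [613.8, 205.4, 66.9]
tcp_rot: [-3.132, -0.235, -0.006]
ft_force: [0.8, 0.1, -0.3]
finger_gap: 0.197
```

```bash
python3 - <<'E'
from h import *
c=snap('wrist','w3')
E
```

```text
(no output)
```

View pics/w3.png

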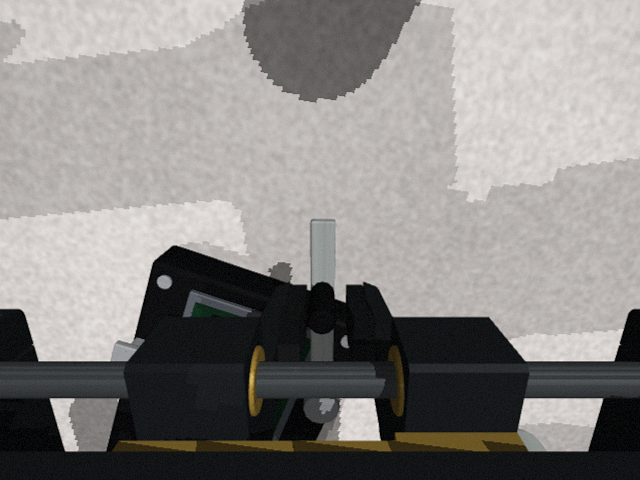

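carry_out([
  [0,0,5.77,-0.69,-0.14,0,20],
  [0,0,5.77,-0.68,-0.21,0,20],
  [0,0,5.77,-0.64,-0.27,0,20],
  [0,0,5.77,-0.62,-0.34,0,20],
  [0,0,5.77,-0.58,-0.4,0,20],
  [0,0,5.77,-0.54,-0.46,0,20],
  [0,0,5.77,-0.48,-0.5,0,20],
  [0,0,5.77,-0.44,-0.56,0,20],
  [0,0,5.77,-0.38,-0.6,0,20],
  [0,0,5.77,-0.31,-0.62,0,20],
  [0,0,5.77,-0.25,-0.66,0,20],
  [0,0,5.77,-0.18,-0.68,0,20],
  [0,0,0,-0.04,-0.2,0,20],
  [0,0,0,-0.04,-0.2,0,20],
  [0,0,0,0,0,0,20],
])

```text
time: 6.3
tool_pos: [553.9, 146.8, 65.0]
tcp_rot: [2.445, 1.972, 0.001]
ft_force: [0.3, -0.0, -0.2]
finger_gap: 0.201
```

carry_out([
  [0,0,0,-0.04,-0.2,0,20],
  [0,0,0,0,0,0,20],
])

```text
time: 6.55
tool_pos: [553.7, 145.7, 64.9]
tcp_rot: [-2.445, -1.972, -0.003]
ft_force: [0.3, 5.2, 0.7]
finger_gap: 0.201
```

carry_out([
  [0,0,0,-0.04,-0.2,0,20],
  [0,0,0,0,0,0,20],
])

```text
time: 6.8
tool_pos: [553.7, 145.5, 65.0]
tcp_rot: [-2.444, -1.97, -0.007]
ft_force: [1.0, 11.9, -2.4]
finger_gap: 0.199
```

carry_out([
  [0,0,0,-0.04,-0.2,0,20],
  [0,0,0,0,0,0,20],
])

```text
time: 7.05
tool_pos: [553.6, 145.2, 65.0]
tcp_rot: [-2.444, -1.968, -0.011]
ft_force: [2.5, 18.1, -3.7]
finger_gap: 0.202
```

```bash
python3 - <<'E'
from h import *
c=snap('wrist','w4');snap('scene','s4');W=pts(c)
print(arm.state()['ft_force'])
E
```

```text
[ 1.41845389 17.74440385 -3.66829374]
```

View pics/w4.png

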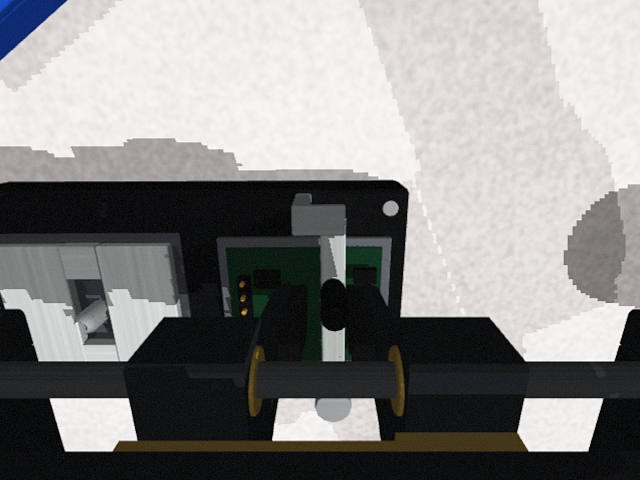

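carry_out([
  [0,0,0,0.16,0.74,0,20],
  [0,0,0,0,0,0,40],
  [0,0,0,0,0,0,40],
  [0,0,0,0,0,5,40],
  [0,0,0,0,0,6,40],
  [0,0,0,0,0,6,60],
  [0,0,-10.08,0.54,-5.05,0,100],
  [0,0,-10.08,0.54,-5.05,0,100],
  [0,0,-10.08,0.54,-5.05,0,100],
  [0,0,-10.08,0.54,-5.05,0,100],
  [0,0,-10.08,0.54,-5.05,0,100],
  [0,0,-10.08,0.54,-5.05,0,100],
  [0,0,-10.08,0.54,-5.05,0,100],
  [0,0,-10.08,0.54,-5.05,0,100],
  [0,0,-10.08,0.54,-5.05,0,100],
  [0,0,0,0,0,0,100],
])

```text
time: 9.15
tool_pos: [601.7, -310.5, 234.1]
tcp_rot: [3.12, -0.361, -0.001]
ft_force: [-1.2, 0.2, 0.3]
finger_gap: 1.0
```

```bash
python3 - <<'E'
from h import *
c=snap('wrist','w5');snap('side','si5');s=arm.state();print(s['tool_pos'],s['tcp_rot'])
W=pts(c).reshape(-1,3); m=(abs(W[:,0]-603)<100)&(abs(W[:,1]+301)<90)
for lo,hi in ((18,30),(51,62)):
    Q=W[m&(W[:,2]>lo)&(W[:,2]<hi)][:,:2].astype(np.float32);print(len(Q),cv2.minAreaRect(Q))
i=pickle.load(open('pics/si5.pkl','rb'))['image']
cv2.imwrite('pics/si5z.png',cv2.resize(i[210:330,220:380],None,fx=5,fy=5,interpolation=cv2.INTER_CUBIC))
E
```

```text
[ 601.86316951 -306.93159323  234.1198599 ] [-3.12077876e+00  3.53910236e-01  1.92875162e-03]
6644 ((603.5155029296875, -300.88592529296875), (95.61762237548828, 84.19186401367188), 77.0198745727539)
1087 ((603.2554931640625, -301.1153259277344), (59.82430648803711, 15.51850414276123), 77.18661499023438)
```

View pics/w5.png

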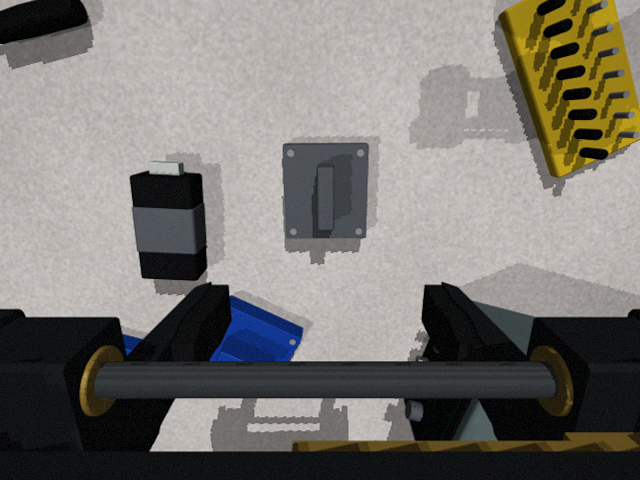

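View pics/si5z.png

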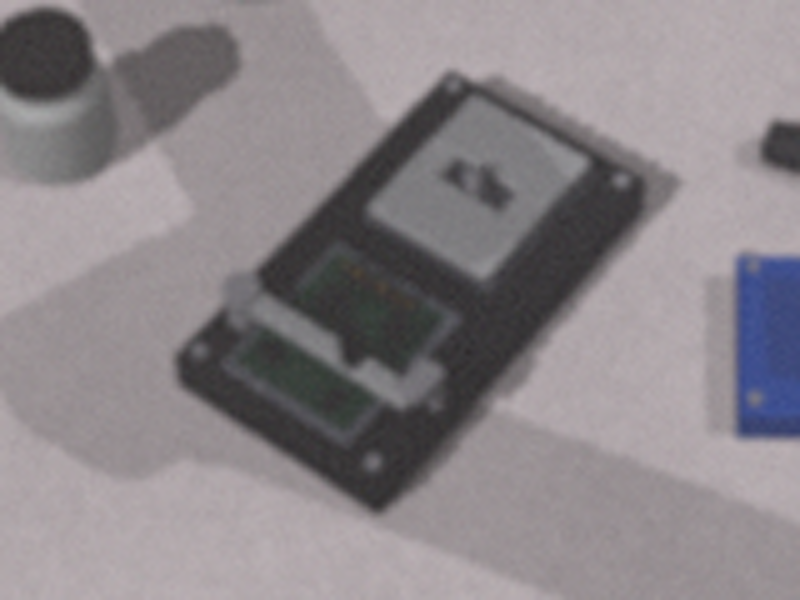

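carry_out([
  [0,0,0,0,0,-5,100],
  [0,0,0,0,0,-5,100],
  [0,0,0,0,0,-5,100],
  [0,0,0,0,0,0,100],
  [0,0,0,0,0,0,100],
  [0,0,0,0,0,0,100],
])

```text
time: 10.0
tool_pos: [604.8, -307.1, 88.3]
tcp_rot: [3.12, -0.352, 0.008]
ft_force: [-0.5, -0.9, -0.4]
finger_gap: 1.003
```

carry_out([
  [0,0,0,-0.14,0.6,-1.0,100],
  [0,0,0,0,0,-2.5,100],
  [0,0,0,0,0,-2,100],
  [0,0,0,0,0,0,100],
  [0,0,0,0,0,0,100],
])

```text
time: 10.62
tool_pos: [601.5, -300.5, 30.0]
tcp_rot: [3.122, -0.353, 0.001]
ft_force: [-0.4, 0.0, 0.4]
finger_gap: 0.998
```

carry_out([
  [0,0,0,0,0,0,0],
  [0,0,0,0,0,0,0],
  [0,0,0,0,0,0,0],
  [0,0,0,0,0,0,0],
  [0,0,0,0,0,0,0],
  [0,0,0,0,0,0,0],
  [0,0,0,0,0,0,0],
])

```text
time: 11.5
tool_pos: [601.2, -300.4, 29.7]
tcp_rot: [3.122, -0.353, -0.0]
ft_force: [-0.0, 0.5, 0.2]
finger_gap: 0.231
```

carry_out([
  [0,0,0,0,0,0,0],
  [0,0,0,0,0,0,0],
  [0,0,0,0,0,0,0],
])

```text
time: 11.88
tool_pos: [601.4, -300.4, 29.7]
tcp_rot: [3.122, -0.353, 0.0]
ft_force: [0.7, -1.1, -0.8]
finger_gap: 0.179
```

carry_out([
  [0,0,0,0,0,1,0],
  [0,0,0,0,0,3,0],
  [0,0,0,0,0,5,0],
  [0,0,0,0,0,5,0],
  [0,0,0,0,0,0,0],
  [0,0,0,0,0,0,0],
])

```text
time: 12.62
tool_pos: [600.5, -300.0, 169.0]
tcp_rot: [-3.121, 0.353, 0.002]
ft_force: [0.1, -0.0, -3.0]
finger_gap: 0.181
```

```bash
python3 - <<'E'
from h import *
c=snap('wrist','w6');s=arm.state();t=s['tool_pos'];print(t,s['tcp_rot'],s['ft_force'],s['finger_gap'])
W=pts(c).reshape(-1,3); m=np.hypot(*(W[:,:2]-t[:2]).T)<80
q=W[m];print(np.histogram(q[:,2]-t[2],bins=range(-60,60,6)))
Q=q[(abs(q[:,2]-(t[2]-6))<5)];print(len(Q),cv2.minAreaRect(Q[:,:2].astype(np.float32)),Q[:,2].mean())
E
```

```text
[ 599.78264481 -299.64961521  167.6559174 ] [-3.12032927  0.35290361  0.00537089] [ 0.12800819  0.80303817 -1.97869337] 0.17692637010419363
(array([    0,     0,     0,     0,     0,   185,   426,   458,   536,
       16365,   344,   559,   647,   871,  4882,   668,   696,  1442,
         381]), array([-60, -54, -48, -42, -36, -30, -24, -18, -12,  -6,   0,   6,  12,
        18,  24,  30,  36,  42,  48,  54]))
16779 ((601.73388671875, -294.1528015136719), (83.6741714477539, 84.4159927368164), 77.15746307373047) 163.78525295372293
```

View pics/w6.png

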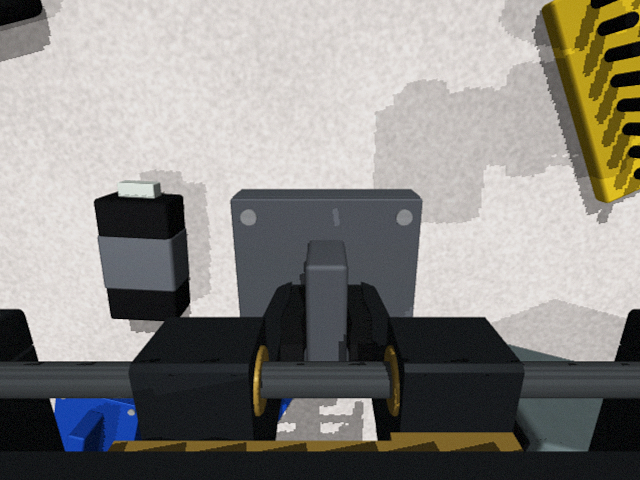

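```bash
python3 - <<'E'
from h import *
c=pickle.load(open('pics/w2.pkl','rb'));K=c['mtx'];T=c['T']
for p in [(317,263),(317,267),(316,258)]:
    u,v=(np.array(p)+.5)/5-.5+[230,195]
    d=T[:3,:3]@[(u-K[0,2])/K[0,0],(v-K[1,2])/K[1,1],1];s=(50-T[2,3])/d[2];w=T[:3,3]+s*d
    a=-.2124;R=np.array([[np.cos(a),np.sin(a)],[-np.sin(a),np.cos(a)]])
    print(w.round(1),(R@(w[:2]-[557.6,72.4])).round(1))
# slot corners at z=40
for p in [(250,190),(393,247),(372,302),(227,245)]:
    u,v=(np.array(p)+.5)/5-.5+[230,195]
    d=T[:3,:3]@[(u-K[0,2])/K[0,0],(v-K[1,2])/K[1,1],1];s=(40-T[2,3])/d[2];w=T[:3,3]+s*d
    print(w.round(1),(R@(w[:2]-[557.6,72.4])).round(1))
E
```

```text
[548.2  18.3  50. ] [  2.3 -54.9]
[548.4  17.2  50. ] [  2.6 -55.9]
[547.8  19.5  50. ] [  1.5 -53.7]
[528.3  30.5  40. ] [-19.9 -47.1]
[566.2  22.5  40. ] [ 18.9 -47. ]
[563.5   6.8  40. ] [ 19.6 -62.9]
[524.8  15.   40. ] [-20.  -63.1]
```

carry_out([
  [0,0,0.1,-0.2,1.2,0,0],
  [0,0,0.1,-0.6,3.6,0,0],
  [0,0,0.1,-0.6,3.6,0,0],
  [0,0,0.1,-0.6,3.6,0,0],
  [0,0,0.1,-0.6,3.6,0,0],
  [0,0,0.1,-0.6,3.6,0,0],
  [0,0,0.1,-0.6,3.6,0,0],
  [0,0,0.1,-0.6,3.6,0,0],
  [0,0,0,-0.6,3.6,0,0],
  [0,0,0,-0.2,1.8,-1,0],
  [0,0,0,0,0,-3,0],
  [0,0,0,0,0,-2,0],
  [0,0,0,0,0,0,0],
  [0,0,0,0,0,0,0],
  [0,0,0,0,0,0,0],
])

```text
time: 14.55
tool_pos: [550.1, 17.4, 110.7]
tcp_rot: [-3.124, 0.332, -0.003]
ft_force: [0.5, 0.3, -1.6]
finger_gap: 0.178
```

```bash
python3 - <<'E'
from h import *
c=snap('wrist','w7');s=arm.state();t=s['tool_pos'];print(t,s['tcp_rot'],s['ft_force'],s['finger_gap'])
print('yaw',np.degrees(2*np.arctan2(s['tcp_rot'][1],s['tcp_rot'][0])))
W=pts(c).reshape(-1,3); m=np.hypot(*(W[:,:2]-t[:2]).T)<80
q=W[m]
Q=q[(abs(q[:,2]-(t[2]-5))<3.5)];r=cv2.minAreaRect(Q[:,:2].astype(np.float32));print(r,Q[:,2].mean())
snap('side','si7')
E
```

```text
[550.14870171  17.43153514 110.80154405] [-3.12388763e+00  3.31604038e-01 -3.12359187e-03] [ 0.38319565  0.28511125 -1.83120864] 0.18129319956703113
yaw 347.88136435597096
((551.2188110351562, 23.155982971191406), (84.06680297851562, 84.33589935302734), 77.99272918701172) 105.60629252471637
```

View pics/w7.png

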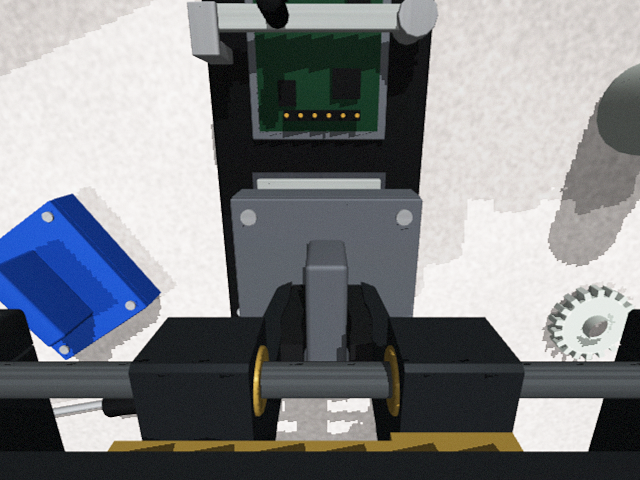

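carry_out([
  [0,0,0,-0.18,0.09,-1,0],
  [0,0,0,0,0,-1,0],
  [0,0,0,0,0,-0.8,0],
  [0,0,0,0,0,0,0],
  [0,0,0,0,0,0,0],
])

```text
time: 15.28
tool_pos: [547.5, 18.5, 81.6]
tcp_rot: [3.124, -0.331, -0.0]
ft_force: [0.8, 0.9, -1.5]
finger_gap: 0.18
```

```bash
python3 - <<'E'
from h import *
c=snap('wrist','w8');s=arm.state();t=s['tool_pos'];print(t,s['ft_force'])
W=pts(c).reshape(-1,3); m=np.hypot(*(W[:,:2]-t[:2]).T)<80
q=W[m]
Q=q[(abs(q[:,2]-(t[2]-5))<3.5)];r=cv2.minAreaRect(Q[:,:2].astype(np.float32));print(r,Q[:,2].mean())
ctr=np.array(r[0])-(96-min(r[1][0],r[1][1]))/2*np.array([.208,.978]);print(ctr)
snap('side','si7')
E
```

```text
[547.71069296  18.50524199  81.87079043] [ 0.56420584 -0.0907379  -1.55231919]
((548.864501953125, 24.757827758789062), (82.88755798339844, 84.48054504394531), 77.98320007324219) 76.51374310724357
[547.50080798  18.34584361]
```

carry_out([
  [0,0,0,0,0,-0.3,0],
  [0,0,0,0,0,-0.3,0],
  [0,0,0,0,0,0,0],
])

```text
time: 15.75
tool_pos: [547.1, 18.5, 75.3]
tcp_rot: [3.124, -0.331, -0.001]
ft_force: [0.3, -0.1, -1.8]
finger_gap: 0.179
```

carry_out([
  [0,0,0,0,0,-0.3,0],
  [0,0,0,0,0,0,0],
])

```text
time: 16.0
tool_pos: [547.2, 18.5, 72.4]
tcp_rot: [3.124, -0.331, -0.001]
ft_force: [0.1, 0.0, -2.1]
finger_gap: 0.18
```

carry_out([
  [0,0,0,0,0,-0.3,0],
  [0,0,0,0,0,0,0],
])

```text
time: 16.25
tool_pos: [547.7, 18.5, 69.8]
tcp_rot: [-3.124, 0.331, -0.001]
ft_force: [0.5, 0.0, -2.7]
finger_gap: 0.184
```

carry_out([
  [0,0,0,0,0,-0.3,0],
  [0,0,0,0,0,0,0],
])

```text
time: 16.5
tool_pos: [547.7, 18.5, 67.3]
tcp_rot: [-3.124, 0.331, -0.001]
ft_force: [-2.0, 0.3, 5.2]
finger_gap: 0.178
```

carry_out([
  [0,0,0,0,0,-0.3,0],
  [0,0,0,0,0,0,0],
])

```text
time: 16.75
tool_pos: [547.7, 18.5, 64.6]
tcp_rot: [-3.124, 0.331, -0.001]
ft_force: [-3.5, 0.4, 6.9]
finger_gap: 0.178
```

carry_out([
  [0,0,0,0,0,-0.3,0],
  [0,0,0,0,0,0,0],
])

```text
time: 17.0
tool_pos: [547.8, 18.5, 63.6]
tcp_rot: [3.124, -0.331, 0.0]
ft_force: [-9.9, 0.2, 19.9]
finger_gap: 0.177
```

carry_out([
  [0,0,0,-0.15,0,0,0],
  [0,0,0,0,0,0,0],
  [0,0,0,0,0,0,0],
])

```text
time: 17.38
tool_pos: [547.8, 18.5, 63.6]
tcp_rot: [-3.124, 0.331, -0.005]
ft_force: [-4.7, 0.2, 15.1]
finger_gap: 0.182
```

```bash
python3 - <<'E'
from h import *
c=snap('wrist','w9');s=arm.state();t=s['tool_pos'];print(t,s['ft_force'],s['wrist_torque'],s['finger_gap'])
W=pts(c); w=W.reshape(-1,3); m=np.hypot(*(w[:,:2]-t[:2]).T)<80
q=w[m]
Q=q[(abs(q[:,2]-54)<4)];r=cv2.minAreaRect(Q[:,:2].astype(np.float32));print(r,np.median(Q[:,2]))
A=np.c_[Q[:,:2]-Q[:,:2].mean(0),np.ones(len(Q))];print('tilt',np.linalg.lstsq(A,Q[:,2],rcond=None)[0])
B=w[(abs(w[:,2]-30)<4)&(np.hypot(*(w[:,:2]-[557,72]).T)<130)];print('base top',np.median(B[:,2]))
i=snap('side','si9')['image']
cv2.imwrite('pics/si9z.png',cv2.resize(i[210:330,220:380],None,fx=5,fy=5,interpolation=cv2.INTER_CUBIC))
E
```

```text
[547.79106086  18.51757173  63.64468905] [-4.71859914  0.65283947 14.60163455] [ 0.0042639   0.81626358 -0.01583047] 0.1763156544216136
((548.9779052734375, 24.685577392578125), (83.09213256835938, 84.48031616210938), 77.85186004638672) 57.6678388575053
tilt [-9.73631885e-03 -4.63055756e-02  5.69711887e+01]
base top 30.62280437251235
```

View pics/w9.png

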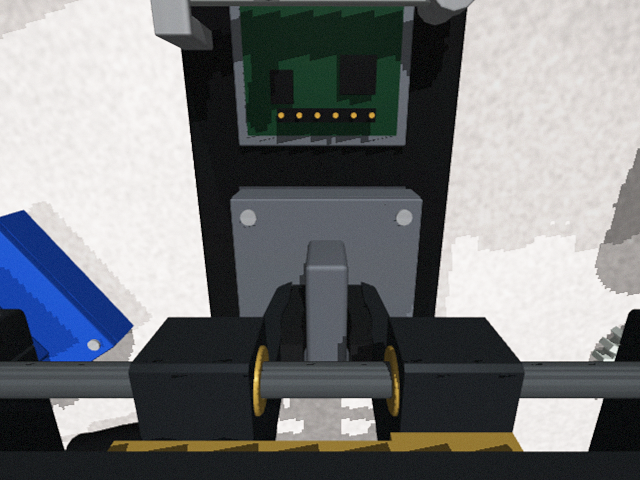

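View pics/si9z.png

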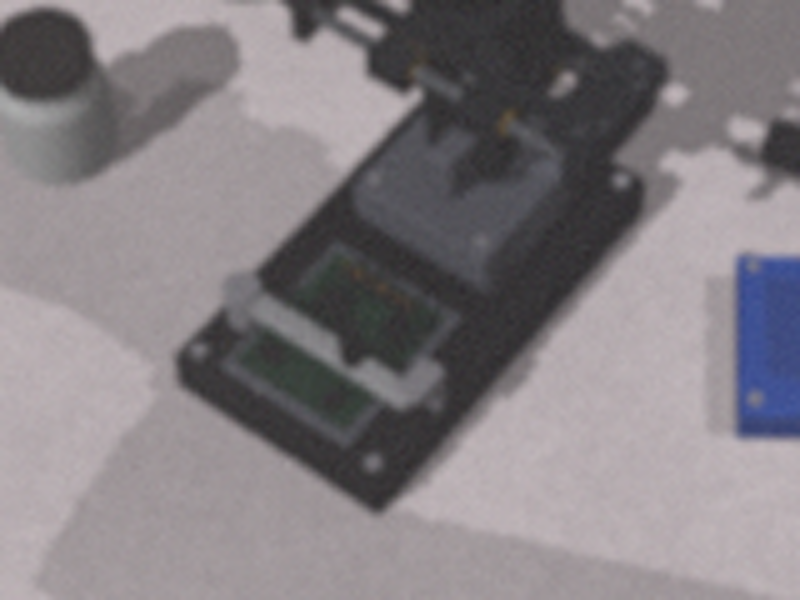

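carry_out([
  [0,0,0,-0.1,0,-0.2,0],
  [0,0,0,0,0,0,0],
  [0,0,0,0,0,0,0],
  [0,0,0,0,0,0,0],
])

```text
time: 17.98
tool_pos: [547.8, 18.5, 63.6]
tcp_rot: [-3.124, 0.331, -0.008]
ft_force: [-6.8, -0.2, 24.2]
finger_gap: 0.182
```

```bash
python3 - <<'E'
from h import *
c=snap('wrist','w10');s=arm.state();t=s['tool_pos'];print(s['time'],t,s['ft_force'],s['finger_gap'])
W=pts(c); Q=W[200:300:3,250:275].reshape(-1,3);Q=np.r_[Q,W[205:270:3,370:400].reshape(-1,3)]
A=np.c_[Q[:,:2]-Q[:,:2].mean(0),np.ones(len(Q))];print('tilt',np.linalg.lstsq(A,Q[:,2],rcond=None)[0])
E
```

```text
18.025 [547.84868279  18.52479486  63.59189315] [-6.60003049e+00 -1.83693974e-02  2.41223203e+01] 0.17705908524722355
 ** On entry to DLASCL parameter number  4 had an illegal value
 ** On entry to DLASCL parameter number  4 had an illegal valueTraceback (most recent call last):
  File "<stdin>", line 4, in <module>
    x, resids, rank, s = _umath_linalg.lstsq(a, b, rcond,
                         ~~~~~~~~~~~~~~~~~~~^^^^^^^^^^^^^
                                             signature=signature)
                                             ^^^^^^^^^^^^^^^^^^^^
    raise LinAlgError("SVD did not converge in Linear Least Squares")
numpy.linalg.LinAlgError: SVD did not converge in Linear Least Squares
```

```bash
python3 - <<'E'
from h import *
c=pickle.load(open('pics/w10.pkl','rb'))
W=pts(c); Q=W[204:300:3,250:275].reshape(-1,3);Q=np.r_[Q,W[205:270:3,370:400].reshape(-1,3)];Q=Q[np.isfinite(Q[:,2])]
Q=Q[abs(Q[:,2]-np.median(Q[:,2]))<4]
A=np.c_[Q[:,:2]-Q[:,:2].mean(0),np.ones(len(Q))];print('tilt',np.linalg.lstsq(A,Q[:,2],rcond=None)[0])
print(arm.state()['ft_force'],workorder.close_job())
E
```

```text
tilt [7.53869401e-04 4.05458927e-03 5.85323466e+01]
the job is handed in; nothing more can be done
[-6.60003049e+00 -1.83693974e-02  2.41223203e+01] None
```

The bar is closed in its catch, the contact head is over the pin and pressed to the table's hard stop, and I handed the job in at about 18 s while still holding it there.

- **Bar:** I swung it by its knob, caged between the fingers, until it met the hard stop (about 18 N of resistance). The later side picture shows its end in the catch with the fingers gone.
- **Head:** I gripped it by its rib and carried it over the pin, which I had measured from above at about jig x +2.3 mm. It dropped over the pin straight away, so no sliding about was needed.
- **Pressed home:**
  - The last 2 mm of push raised the vertical force on the tool from 15 to 24 N without lowering it further, so the table is on its stop.
  - The head's top reads about 58.5 mm, or about 58 mm allowing for a camera reading that runs about 0.6 mm high. That puts its underside at about 34 mm (limit 37.5 mm).
  - Tilt is under 0.005 rad, and the head is square to the jig within about 0.01 rad.

**Checks that disagreed:**
- A sideways force of about 7 N in -x stayed on the tool, probably the pocket wall leaning on the pin. Shifting the tool's target about 2.5 mm in -x reduced it from 10 N but did not clear it.
- My first tilt fit gave 0.046 rad. It had taken in points off the head's top, so I repeated it on clean points to get the figure above.

I saw no sign of the bystanders being disturbed in the pictures, but I did not measure them again at the end.

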